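Clear the percussion off the tipping board

ROBOT

A 6-joint arm with a two-finger parallel gripper is mounted at the origin on the work surface. World frame = base frame: x ahead of the robot, y to its left, z up, the work surface at z = 0. Lengths are in mm, angles in rad, forces in N, time in s.
With the tool pointing down it reaches from about 400 to 925 mm from the base axis. Payload 12.5 kg.
Tool frame: the origin (TCP) lies at the very end of the fingers, on their centre line; the grasp point (between the pads) lies env.grip_point_offset behind it (env.grip_point_offset is the distance from the TCP to the grasp point, in mm); y points along the fingers, z is the direction in which the jaws open and shut, and the axes are right-handed (so a half turn about y gives the same grasp; the last joint's range is limited). The gripper opens to 95 mm and grips with 3 to 60 N. Pads are 20 mm wide; open, the fingers measure 119 mm over their backs; the gripper's body (75 mm by 180 mm) begins 59 mm behind the grasp point.
Start: joints at [-1.207, 0.491, 1.559, -0, 1.092, -0.106], TCP at [282.967, -557.294, 214.661] pointing down, gripper open.
Joint ranges: [-3.1, 3.1], [-0.84, 2.19], [0.05, 2.79], [-1.13, 4.28], [0.06, 2.93], [-2.69, 2.69]. Speed limits (rad/s): [2.22, 2.22, 2.79, 3.14, 3.14, 3.14].

INTERFACE

Orientations are given as [roll, pitch, yaw] about the fixed x, y, z axes, in that order (R = Rz(yaw) Ry(pitch) Rx(roll)).
In Python, from cell import readout, read_camera, env, nets gives the robot as it stands.
- The arm moves only by the tool apply_moves, never from a script. Its argument "increments" is a list of rows, each a list of 3 entries, a list of its own where there are three numbers: the shift along the tool's x, y, z in cm, then the turn, a rotation vector about the tool's x, y, z in degrees, then the finger opening in cm, from 0 to 9.51. A call has exactly 5 rows; each row shifts and turns the pose as measured when the row begins, along the tool's axes as they then stand; what a row does not reach is not made up. A row lasts 1/8 s, in which the tool goes at most 62.5 mm and 10.7 degrees, less where a joint would pass 70% of its speed; a pose out of reach is approached as far as the arm can. A call with a gripper value outside its range is refused whole. The fingers move at their own pace and stop on an object; the grip force is fixed at half the most. Time passes only in rows, so rows that do not move let the fingers close, or fill a call up. It gives the time, the measured TCP pose, the force and the opening at its end, in the units of the state.
- readout.state(): the state, without advancing time (a new reading comes with each control period).
- read_camera(name): name is "scene" or "top" or "wrist"; returns a dict with "img" (420x560x3 uint8, red, green, blue), "vfov" (degrees; the focal length in pixels is half the picture's height over the tangent of half this angle, whatever the lens; pixels are square), "cx", "cy" (the principal point, pixels), "rvec" (rotation vector, rad) and "tvec" (3), from world to camera coordinates, as OpenCV has them; the wrist camera has in their place "mount" (4x4, takes a point from camera to tool coordinates, whose origin is the TCP and whose axes are the tool frame's). Camera axes: x right, y down, z forward; pixel columns grow to the right and rows downward; lengths in mm; the calibration is good to about 2 mm. A picture is of the moment at which its call begins: read the wrist's pose just before it. There is no depth.
- env.job_done(): hands the job in, once; it reports no verdict.
Trained networks look in a picture, given as the dict that the camera call returned (one of the last four; its "shot" number tells which), for a name from the list of things; names that differ only in an ending like _2 or _b are one class to them, and where a whole thing is asked for, a point or a joint stands for the part that bears it (a point fixed in the world has none). Each returns a list of dicts, best first, with "confidence" (0 to 1); they miss things now and then, are a little off and sometimes report something else, mostly with a low value. They report only what shows in the picture. A call takes as long as a camera call.
- nets.look_for(picture, thing): "point" ([x, y, z] in mm, in the coordinates of the camera as it stood for that picture, good to about 4 mm: the middle of the surface that is visible of it).
- nets.mark_of(picture, thing): "point" ([x, y, z] in mm, in the coordinates of the camera as it stood for that picture, good to about 4 mm: a listed point, or the origin of a listed thing).
The state is a dict: "t": time; "joints": joint angles; "qvel": joint speeds; "tau": joint torques, N m; "eef_pos": TCP position; "tcp_rot": TCP orientation; "ft_force": force on the tool from outside, world axes, zero at the start; "moment": the same for the moment, N m; "opening": opening from 0.0 (shut) to 1.0 (fully open).
Only numpy, scipy, OpenCV 4.12 (cv2) and the standard library are available. Lean on these libraries where they do the work, as an engineer would, in place of code of your own. Each camera call takes 0.05 s, during which the arm holds its last target. There are 200 camera calls.

TASK

Clear the mixed percussion off the tipping board into its two bins by tipping, not by picking. First lift the board by the hoop farther from the V-floored bin, only so far that both round shakers roll into that bin while the flat wood block and chime bar stay on the board, then set it level in its cradles again and let go. Then take the opposite hoop and tip it steeply, so that both flat pieces slide into the level-floored bin, and set the board back level in its cradles, leaving everything else on the table where it is.

Things in the scene. Friction and masses are not known exactly. Their poses are not given: they have to be found in the camera images.
- stand: Fixed wooden stand. Origin on the table under its middle; x across it, y from end to end, z up. Steel V-shaped cradles at x = +-178, y = +-120 mm carry the board's two cross bars, bar axes 55 mm above the table. Padded backstops at y = +-345 (inner face +-332), 18 to 143 mm high. A bin stands between each end of the board and its backstop.
- stand_centre (a point): Point 55 mm above the stand's origin: midway between the axes of the board's cross bars when the board is home. Axes as the stand's.
- board_middle (a point): Centre of the board's upper face, z normal to it, axes as the board's; 75 mm above the table at home. Plate 304 (x) x 280 (y) x 12 mm, waxed plywood; rails 26 mm high along both x sides, y ends open. Round things start to roll at a slope of about 3 to 5 degrees; flat ones start to slide at 15 to 25 degrees.
- hoop_a (a point): Middle of the hoop handle at the board's +y end: straight steel bar, 16 mm diameter, 304 mm long along x, on posts at x = +-152 mm. Its axis is 80 mm above the upper face, at y = +125 mm of the board, 155 mm above the table at home. Parts pass beneath the bar. Axes as the board's.
- hoop_b (a point): Middle of the other hoop handle, at the board's -y end (y = -125), alike.
- v_bin: Fixed grey bin for round things, with a V-shaped floor: two panels that slope down to a groove along x in the middle, with a dark rubber strip in the groove. Origin at the centre of its underside, axes like the stand's. Outside 346 x 180 mm; walls 40 mm high along both y sides and 70 mm at both x ends, 6 mm thick. It stands at one end of the board, at y = +243 or -243 of the stand.
- level_bin: Fixed grey bin for flat things, of the same outside and walls as the other, but with a plain level floor 6 mm thick. It stands at the other end of the board.
- shaker_thin_centre (a point): Centre of a round tube shaker: metal cylinder with black end caps, 42 mm diameter, 100 mm long along its x, 0.11 kg nominal. Starts lying on the board.
- shaker_thick_centre (a point): Centre of a round tube shaker: pale wooden cylinder with dark end caps, 48 mm diameter, 92 mm long along its x, 0.13 kg nominal. Starts lying on the board.
- wood_block_centre (a point): Centre of a flat dark wood block, 96 (x) x 56 (y) x 20 mm (z), 0.11 kg nominal. Starts lying on the board.
- chime_bar_centre (a point): Centre of a flat metal chime bar, 100 (x) x 50 (y) x 14 mm (z), 0.16 kg nominal. Starts lying on the board.
- notebook: Spiral notebook, 210 x 150 x 12 mm; origin under its centre. Bystander.
- tuner: Black tuner, 62 x 105 x 22 mm; origin under its centre. Bystander.
- microphone: Hand microphone lying on a clip, 175 mm long along its x, 50 mm high; origin on the table under it. Bystander.
- desk_stand: Empty desk microphone stand, foot 100 mm diameter, 136 mm high; origin under its foot. Bystander.
- board: Loose tipping board, 0.55 kg: origin midway between the axes of its two cross bars, 20 mm below its upper face. The cross bars (16 mm steel, 392 mm long along x, at y = +-120 mm) just lie in the stand's V's, no latch: lifting one end pivots the board about the cross bar at the other end. Home, it is level and its axes are the stand's.

How it is judged:
By the outcome, as a careful person would: the job done as asked, in the order asked, and still so for the second after the job is handed in, with the robot touching nothing.
It also fails if it takes over 58 s, if anything falls off the work surface, if the arm or the gripper's body presses on something with over 40 N, if the wrist force passes 120 N, or if a joint passes its speed limit or range.

## Working session

There is one attempt and no reset: what is moved stays moved. The work goes in short steps, Python scripts to look and compute and a tool call to move; the robot and the scene stay as the last step left them, time stands still between calls to the robot, and variables do not carry over. Pictures are saved under pics/ and viewed, about 8 in all and at most 12, crops included, and the job is handed in when it is done.

Besides the shell and the picture viewer there is one more tool, called after "Request:" in YAML: its name, and indented under it one key for each argument. apply_moves: Moves the arm, as the interface text tells. Its arguments: {"type":"object","properties":{"increments":{"type":"array"}},"required":["increments"]}

```bash
mkdir -p pics; ls; cat > h.py <<'E'
import numpy as np, cv2
from scipy.spatial.transform import Rotation as R
from cell import readout, read_camera, env, nets
def w(pic,p):
    Rm=cv2.Rodrigues(np.array(pic["rvec"],float))[0]
    return Rm.T@(np.array(p,float)-np.array(pic["tvec"],float).ravel())
def save(pic,n): cv2.imwrite(f"pics/{n}.png",cv2.cvtColor(pic["img"],cv2.COLOR_RGB2BGR))
def rot(s): return R.from_euler('xyz',s["tcp_rot"])
E
python3 - <<'E'
from h import *
s=readout.state(); print({k:np.round(v,3) for k,v in s.items()}, env.grip_point_offset)
print(rot(s).as_matrix().round(2))
a=read_camera("scene"); b=read_camera("top"); save(a,"s0"); save(b,"t0")
cv2.imwrite("pics/c0.png",cv2.cvtColor(np.vstack([a["img"],b["img"]]),cv2.COLOR_RGB2BGR)[:, :])
for n in ["stand","stand_centre","board_middle","hoop_a","hoop_b","v_bin","level_bin","shaker_thin_centre","shaker_thick_centre","wood_block_centre","chime_bar_centre","notebook","tuner","microphone","desk_stand"]:
    for nm,p in (("s",a),("t",b)):
        r=nets.mark_of(p,n)[:2]
        print(n,nm,[(w(p,q["point"]).round(0).tolist(),round(q["confidence"],2)) for q in r])
E
```

```text
pics
{'t': np.float64(0.0), 'joints': array([-1.207,  0.492,  1.559,  0.   ,  1.092, -0.106]), 'qvel': array([ 0.002,  0.   ,  0.001, -0.001,  0.001, -0.   ]), 'tau': array([ 0.0000e+00, -6.1265e+01, -2.5818e+01,  6.9000e-02,  4.8000e-02,
       -0.0000e+00]), 'eef_pos': array([ 282.87 , -557.042,  214.057]), 'tcp_rot': array([-1.572,  0.   , -2.672]), 'ft_force': array([0.234, 0.326, 0.53 ]), 'moment': array([0.049, 0.081, 0.015]), 'opening': np.float64(0.996)} 18.8
[[-0.89 -0.    0.45]
 [-0.45  0.   -0.89]
 [-0.   -1.   -0.  ]]
stand s [([618.0, 161.0, 152.0], 0.7)]
stand t []
stand_centre s [([611.0, -207.0, 0.0], 0.67)]
stand_centre t []
board_middle s [([618.0, 31.0, 79.0], 0.66), ([537.0, 96.0, 95.0], 0.42)]
board_middle t [([617.0, 38.0, 73.0], 0.78)]
hoop_a s [([698.0, 107.0, 82.0], 0.72), ([621.0, 160.0, 153.0], 0.67)]
hoop_a t [([622.0, 164.0, 157.0], 0.9), ([619.0, -91.0, 157.0], 0.86)]
hoop_b s [([698.0, 107.0, 82.0], 0.72), ([621.0, 160.0, 153.0], 0.67)]
hoop_b t [([622.0, 164.0, 157.0], 0.9), ([619.0, -91.0, 157.0], 0.86)]
v_bin s [([614.0, -204.0, -2.0], 0.59), ([697.0
[... 372 characters left out ...]
ck_centre t [([537.0, 97.0, 100.0], 0.72)]
wood_block_centre s [([611.0, -204.0, 3.0], 0.62), ([687.0, -30.0, 81.0], 0.51)]
wood_block_centre t [([689.0, -29.0, 85.0], 0.55)]
chime_bar_centre s [([697.0, 109.0, 82.0], 0.55)]
chime_bar_centre t [([695.0, 107.0, 81.0], 0.63)]
notebook s [([483.0, -623.0, 2.0], 0.83)]
notebook t [([481.0, -621.0, 1.0], 0.97), ([620.0, 286.0, -3.0], 0.7)]
tuner s [([538.0, 96.0, 96.0], 0.72), ([619.0, 163.0, 150.0], 0.67)]
tuner t [([526.0, 464.0, 2.0], 0.86)]
microphone s [([557.0, -399.0, 3.0], 0.59), ([459.0, 583.0, 1.0], 0.16)]
microphone t [([560.0, -400.0, 1.0], 0.78), ([620.0, 37.0, 51.0], 0.73)]
desk_stand s [([458.0, 582.0, -2.0], 0.82)]
desk_stand t []
```

View pics/s0.png

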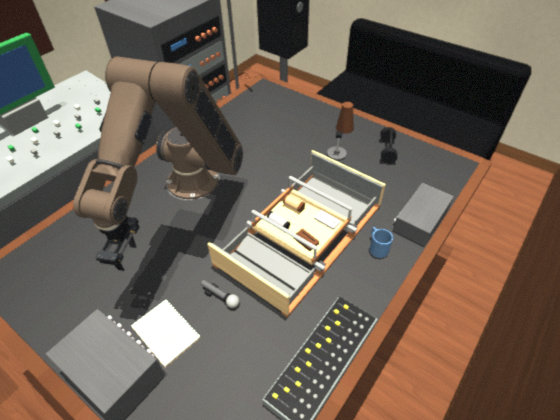

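View pics/t0.png

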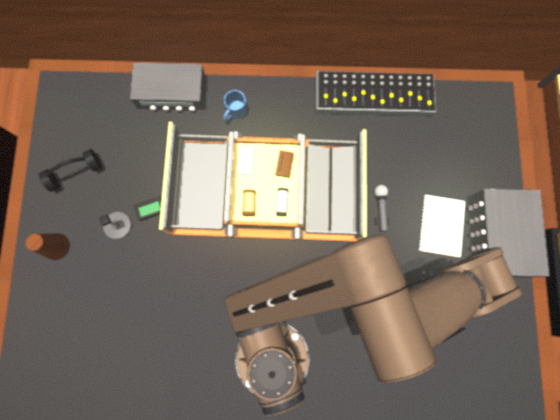

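The scene image shows the stand in the middle. The top image shows the V bin on the right (groove at about col 330, i.e. -y) and the level bin on the left (+y). The shakers lie along world x at (249,202) and (282,202), and the flat pieces are at rows 150–165. So I grip the hoop near y=+164 first.

```bash
cat >> h.py <<'E'
def plan(targets, open_cm, s=None):
    """targets: list of (pos, Rotation) for successive rows; prints rows in tool axes (cm, deg)."""
    s=s or readout.state(); p=np.array(s["eef_pos"]); r=rot(s); rows=[]
    for tp,tr in targets:
        d=r.inv().apply(np.array(tp)-p)/10; v=(r.inv()*tr).as_rotvec(degrees=True)
        rows.append([d.round(2).tolist(),v.round(1).tolist(),open_cm]); p=np.array(tp); r=tr
    print("t",round(float(s["t"]),2)); print(rows)
from scipy.spatial.transform import Slerp
def line(tp,tr,n,s=None):
    s=s or readout.state(); p=np.array(s["eef_pos"]); k=Slerp([0,1],R.concatenate([rot(s),tr]))
    return [(p+(np.array(tp)-p)*i/n,k(i/n)) for i in range(1,n+1)]
DOWN=R.from_matrix(np.array([[-1,0,0],[0,0,-1],[0,-1,0]]).T.T)
E
python3 - <<'E'
from h import *
D=R.from_matrix(np.column_stack([[-1,0,0],[0,0,-1],[0,-1,0]]))
plan(line([622,164,260],D,15),6)
E
sed -i '/^DOWN/d' h.py; echo "DOWN=R.from_matrix(np.column_stack([[-1,0,0],[0,0,-1],[0,-1,0]]))" >> h.py
```

```text
t 1.6
[[[-4.19, -0.3, -3.26], [-0.0, 1.8, 0.0], 6], [[-4.09, -0.3, -3.39], [-0.0, 1.8, 0.0], 6], [[-3.98, -0.3, -3.52], [-0.0, 1.8, 0.0], 6], [[-3.87, -0.3, -3.64], [-0.0, 1.8, 0.0], 6], [[-3.75, -0.3, -3.76], [-0.0, 1.8, 0.0], 6], [[-3.63, -0.3, -3.88], [-0.0, 1.8, 0.0], 6], [[-3.51, -0.3, -3.99], [-0.0, 1.8, 0.0], 6], [[-3.38, -0.3, -4.1], [-0.0, 1.8, 0.0], 6], [[-3.25, -0.3, -4.2], [-0.0, 1.8, 0.0], 6], [[-3.12, -0.3, -4.3], [-0.0, 1.8, 0.0], 6], [[-2.98, -0.3, -4.4], [-0.0, 1.8, 0.0], 6], [[-2.84, -0.3, -4.49], [-0.0, 1.8, 0.0], 6], [[-2.7, -0.3, -4.58], [-0.0, 1.8, 0.0], 6], [[-2.56, -0.3, -4.66], [-0.0, 1.8, 0.0], 6], [[-2.41, -0.3, -4.74], [-0.0, 1.8, 0.0], 6]]
```

Request:
apply_moves:
  increments:
    - [[-4.2,-0.8,-3.3],[0,3,0],6]
    - [[-4.1,-0.8,-3.4],[0,3,0],6]
    - [[-4.0,-0.8,-3.5],[0,3,0],6]
    - [[-3.9,-0.8,-3.6],[0,3,0],6]
    - [[-3.8,-0.8,-3.8],[0,3,0],6]

```text
t: 2.22
eef_pos: [409.4, -318.0, 254.8]
tcp_rot: [-1.571, 0.0, -2.947]
ft_force: [-0.5, -1.0, -0.9]
opening: 0.636
```

Request:
apply_moves:
  increments:
    - [[-3.4,-0.2,-4.1],[0,2,0],6]
    - [[-3.3,-0.2,-4.2],[0,2,0],6]
    - [[-3.1,-0.2,-4.3],[0,2,0],6]
    - [[-3.0,-0.2,-4.4],[0,2,0],6]
    - [[-2.8,-0.2,-4.5],[0,2,0],6]

```text
t: 2.85
eef_pos: [541.9, -77.3, 266.8]
tcp_rot: [-1.569, 0.003, -3.129]
ft_force: [1.3, 0.1, -0.0]
opening: 0.631
```

```bash
python3 - <<'E'
from h import *
s=readout.state(); print(s["eef_pos"].round(1),s["tcp_rot"],s["joints"].round(2))
plan(line([622,164,255],DOWN,10),6)
E
```

```text
[541.9 -77.3 266.8] [-1.56916614  0.00325985 -3.12870721] [-0.26  0.33  1.68 -0.    1.13  1.3 ]
t 2.85
[[[-0.83, 0.12, -2.4], [-0.0, 0.1, -0.0], 6], [[-0.83, 0.12, -2.4], [-0.0, 0.1, -0.0], 6], [[-0.83, 0.12, -2.4], [-0.0, 0.1, -0.0], 6], [[-0.82, 0.12, -2.41], [-0.0, 0.1, -0.0], 6], [[-0.82, 0.12, -2.41], [-0.0, 0.1, -0.0], 6], [[-0.82, 0.12, -2.41], [-0.0, 0.1, -0.0], 6], [[-0.81, 0.12, -2.41], [-0.0, 0.1, -0.0], 6], [[-0.81, 0.12, -2.41], [-0.0, 0.1, -0.0], 6], [[-0.81, 0.12, -2.41], [-0.0, 0.1, -0.0], 6], [[-0.8, 0.12, -2.41], [-0.0, 0.1, -0.0], 6]]
```

Rows execute well. Move above the hoop, with one settling row at the end.

Request:
apply_moves:
  increments:
    - [[-1.8,0.4,-5.6],[0,0.2,0],6]
    - [[-1.8,0.4,-5.6],[0,0.2,0],6]
    - [[-1.8,0.2,-5.6],[0,0.2,0],6]
    - [[-1.8,0.2,-5.6],[0,0.2,0],6]
    - [[-0.8,0,-1.7],[0,0,0],6]

```text
t: 3.48
eef_pos: [623.0, 174.5, 254.6]
tcp_rot: [-1.569, 0.005, -3.142]
ft_force: [-0.9, -0.4, -0.5]
opening: 0.632
```

```bash
python3 - <<'E'
from h import *
s=readout.state(); print(s["eef_pos"].round(1),s["tcp_rot"].round(3))
c=read_camera("wrist"); save(c,"w1"); M=np.array(c["mount"]); print(M.round(2),c["vfov"],c["cx"],c["cy"])
f=210/np.tan(np.radians(c["vfov"]/2)); 
# project bar edges near expected place
for x in (560,622,680):
    for y in (156,164,172):
        pt=rot(s).inv().apply(np.array([x,y,155])-s["eef_pos"]); q=np.linalg.inv(M)@np.append(pt,1)
        print(x,y,(f*q[0]/q[2]+c["cx"]).round(1),(f*q[1]/q[2]+c["cy"]).round(1))
E
```

```text
[623.  174.5 254.6] [-1.569  0.005 -3.142]
[[   0.      0.96    0.28  -76.81]
 [  -0.     -0.28    0.96 -168.91]
 [   1.     -0.      0.     -1.36]
 [   0.      0.      0.      1.  ]] 70.94521745202127 279.6997968689972 206.73280820697653
560 156 299.1 266.9
560 164 291.1 266.9
560 172 283.2 266.9
622 156 300.2 207.6
622 164 291.8 207.7
622 172 283.4 207.7
680 156 301.4 145.4
680 164 292.5 145.4
680 172 283.5 145.4
```

View pics/w1.png

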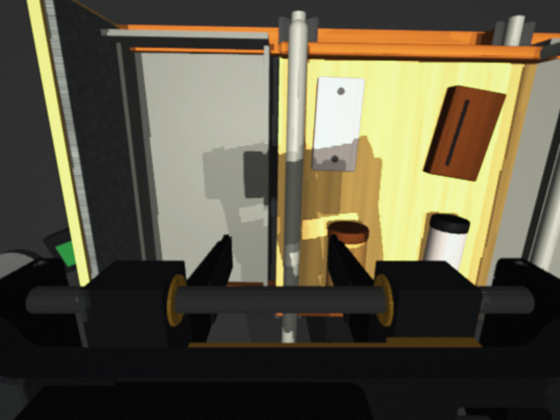

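The wrist view shows the bar running from (298,20) to (290,340), with the level bin on the left. I'll measure the bar edges.

```bash
python3 - <<'E'
from h import *
im=cv2.cvtColor(cv2.imread("pics/w1.png"),cv2.COLOR_BGR2HSV).astype(int)
for r in (45,60,80,100,120,140,180,200,225):
    print(r,[(c,im[r,c,1],im[r,c,2]) for c in range(282,310,2)])
E
```

```text
45 [(282, np.int64(197), np.int64(231)), (284, np.int64(197), np.int64(234)), (286, np.int64(201), np.int64(209)), (288, np.int64(118), np.int64(156)), (290, np.int64(21), np.int64(155)), (292, np.int64(22), np.int64(187)), (294, np.int64(18), np.int64(207)), (296, np.int64(17), np.int64(223)), (298, np.int64(16), np.int64(229)), (300, np.int64(20), np.int64(209)), (302, np.int64(21), np.int64(193)), (304, np.int64(22), np.int64(174)), (306, np.int64(26), np.int64(135)), (308, np.int64(180), np.int64(183))]
60 [(282, np.int64(90), np.int64(248)), (284, np.int64(111), np.int64(243)), (286, np.int64(121), np.int64(242)), (288, np.int64(81), np.int64(166)), (290, np.int64(19), np.int64(162)), (292, np.int64(20), np.int64(192)), (294, np.int64(19), np.int64(212)), (296, np.int64(16), np.int64(228)), (298, np.int64(18), np.int64(227)), (300, np.int64(20), np.int64(203)), (302, np.int64(21), np.int64(190)), (304, np.int64(21), np.int64(167)), (306, np.int64(53), np.int64(129)), (308, np.int64(147), np.int64(158))]
80 [(282, np.int64(106), np.int64(243)), (284, np.int64(113), np.int64(243))
[... 2797 characters left out ...]
nt64(78)), (300, np.int64(32), np.int64(72)), (302, np.int64(140), np.int64(109)), (304, np.int64(151), np.int64(115)), (306, np.int64(149), np.int64(118)), (308, np.int64(146), np.int64(129))]
225 [(282, np.int64(149), np.int64(144)), (284, np.int64(104), np.int64(98)), (286, np.int64(22), np.int64(71)), (288, np.int64(22), np.int64(80)), (290, np.int64(18), np.int64(84)), (292, np.int64(23), np.int64(88)), (294, np.int64(21), np.int64(84)), (296, np.int64(19), np.int64(81)), (298, np.int64(20), np.int64(75)), (300, np.int64(100), np.int64(97)), (302, np.int64(149), np.int64(187)), (304, np.int64(138), np.int64(234)), (306, np.int64(136), np.int64(236)), (308, np.int64(130), np.int64(242))]
```

```bash
cat >> h.py <<'E'
YAW=-0.013
HOME=R.from_euler('z',YAW)*DOWN
C=np.array([620.3,36.0,55.]); U=np.array([np.sin(-YAW),np.cos(YAW),0]); Z=np.array([0,0,1.])
XS=np.array([np.cos(YAW),np.sin(YAW),0])
def tip(side,deg,follow=1.0):
    """TCP pose gripping hoop on 'side' (+1/-1 along U) with the board tipped by deg about the other cross bar."""
    t=np.radians(deg); a=np.arctan2(100,245)+t; L=np.hypot(245,100)
    g=C-side*120*U+side*L*np.cos(a)*U+L*np.sin(a)*Z
    r=R.from_rotvec(XS*side*t*follow)*HOME
    return g+r.apply([0,18.8,0]), r     # TCP 18.8 ahead of grasp point
E
python3 - <<'E'
from h import *
p,r=tip(1,0);print(p,tip(1,8)[0])
s=readout.state();print(s["eef_pos"].round(1),s["t"])
plan(line(p,r,4),5)
E
```

```text
[621.92495423 160.98943765 136.2       ] [621.74705191 147.30541507 169.50717692]
[623.5 175.  254.6] 3.525
t 3.52
[[[0.06, 2.96, 0.34], [-0.0, 0.2, -0.1], 5], [[0.05, 2.96, 0.35], [-0.0, 0.2, -0.1], 5], [[0.05, 2.96, 0.35], [-0.0, 0.2, -0.1], 5], [[0.04, 2.96, 0.35], [-0.0, 0.2, -0.1], 5]]
```

Request:
apply_moves:
  increments:
    - [[0.1,3.5,0.4],[0,0.2,0],6]
    - [[0,3.5,0.4],[0,0.2,0],6]
    - [[0,2.5,0.3],[0,0.2,0],6]
    - [[0,1.2,0],[0,0,0],6]
    - [[0,0.5,0],[0,0,0],6]

```text
t: 4.15
eef_pos: [623.7, 158.8, 141.4]
tcp_rot: [-1.569, 0.008, 3.129]
ft_force: [-0.4, 0.6, -0.4]
opening: 0.633
```

```bash
sed -i 's/620.3,36.0/620.3,38.0/' h.py; python3 - <<'E'
from h import *
s=readout.state();print(s["eef_pos"].round(1),s["t"],s["tcp_rot"].round(3),s["ft_force"].round(1))
plan([tip(1,0)],6)
c=read_camera("wrist"); save(c,"w2")
M=np.array(c["mount"]);f=210/np.tan(np.radians(c["vfov"]/2))
for x in (560,622,680):
        pt=rot(s).inv().apply(np.array([x,163,155])-s["eef_pos"]); q=np.linalg.inv(M)@np.append(pt,1)
        print(x,(f*q[0]/q[2]+c["cx"]).round(1),(f*q[1]/q[2]+c["cy"]).round(1), f/q[2])
E
```

```text
[623.7 158.8 141.4] 4.15 [-1.569  0.008  3.129] [-0.4  0.6 -0.4]
t 4.15
[[[0.18, 0.51, -0.42], [-0.1, 0.0, -0.5], 6]]
560 276.4 351.4 1.571213758543489
622 274.6 262.5 1.7246123447189878
680 272.6 162.1 1.897956253587125
```

View pics/w2.png

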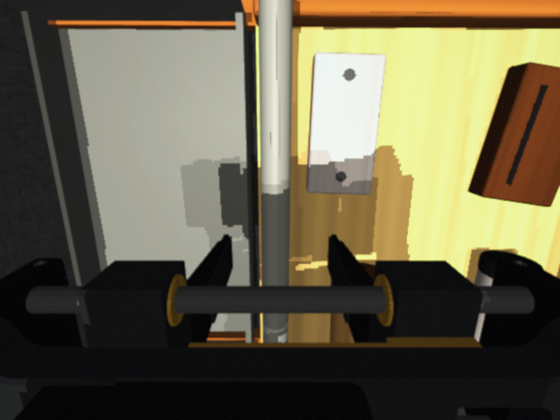

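The bar's centre is at about (276,262), which puts it at y≈162.3. I shift +3.5 mm, lower 5 mm and close.

Request:
apply_moves:
  increments:
    - [[0.1,0.5,-0.35],[0,0,0],5]
    - [[0,0,0],[0,0,0],4]
    - [[0,0,0],[0,0,0],3]
    - [[0,0,0],[0,0,0],2]
    - [[0,0,0],[0,0,0],1]

```text
t: 4.82
eef_pos: [623.4, 162.4, 138.2]
tcp_rot: [-1.568, 0.011, 3.13]
ft_force: [0.1, -4.7, 1.3]
opening: 0.162
```

```bash
python3 - <<'E'
from h import *
s=readout.state();print(s["eef_pos"].round(1),s["t"],s["tcp_rot"].round(3),s["ft_force"].round(1),s["opening"])
E
```

```text
[623.4 162.4 138.2] 4.825 [-1.568  0.011  3.13 ] [ 0.1 -4.7  1.3] 0.16185347855642648
```

```bash
cat >> h.py <<'E'
def arc(side,degs,open_cm=0,follow=1.0):
    """rows along the arc, from degs[0] through the rest (nominal poses)"""
    P=[tip(side,d,follow) for d in degs]; s={"t":0,"eef_pos":P[0][0],"tcp_rot":P[0][1].as_euler('xyz')}
    plan(P[1:],open_cm,s)
E
python3 - <<'E'
from h import *
arc(1,[0,1.2,2.4,3.6,4.8,6,7,8])
E
```

```text
t 0.0
[[[-0.0, -0.51, 0.18], [-1.2, -0.0, -0.0], 0], [[0.0, -0.51, 0.18], [-1.2, -0.0, 0.0], 0], [[-0.0, -0.51, 0.18], [-1.2, 0.0, -0.0], 0], [[0.0, -0.51, 0.18], [-1.2, -0.0, 0.0], 0], [[0.0, -0.51, 0.18], [-1.2, 0.0, -0.0], 0], [[-0.0, -0.43, 0.15], [-1.0, 0.0, 0.0], 0], [[0.0, -0.43, 0.15], [-1.0, 0.0, -0.0], 0]]
```

Request:
apply_moves:
  increments:
    - [[0,-0.5,0.18],[-1.2,0,0],1]
    - [[0,-0.5,0.18],[-1.2,0,0],1]
    - [[0,-0.5,0.18],[-1.2,0,0],1]
    - [[0,-0.5,0.18],[-1.2,0,0],1]
    - [[0,-0.4,0.15],[-1.0,0,0],1]

```text
t: 5.45
eef_pos: [623.0, 152.2, 162.1]
tcp_rot: [-1.676, 0.01, 3.129]
ft_force: [1.0, 1.3, -4.2]
opening: 0.162
```

```bash
python3 - <<'E'
from h import *
s=readout.state();print(s["eef_pos"].round(1),s["t"],(s["tcp_rot"]*57.3).round(2),s["ft_force"].round(1),s["opening"].round(3))
for d in (4,5,6,7): print(d,(tip(1,d)[0]-tip(1,0)[0]).round(1))
c=read_camera("top"); 
cv2.imwrite("pics/t1.png",cv2.resize(cv2.cvtColor(c["img"][110:260,130:400],cv2.COLOR_RGB2BGR),None,fx=2.5,fy=2.5))
for n in ["shaker_thin_centre","shaker_thick_centre"]:
    print(n,[(w(c,q["point"]).round(0).tolist(),round(q["confidence"],2)) for q in nets.mark_of(c,n)[:2]])
E
```

```text
Traceback (most recent call last):
AttributeError: 'float' object has no attribute 'round'
```

```bash
python3 - <<'E'
from h import *
for d in (5,6,7): print(d,(tip(1,d)[0]-tip(1,0)[0]).round(1))
c=read_camera("top"); 
cv2.imwrite("pics/t1.png",cv2.resize(cv2.cvtColor(c["img"][110:260,130:400],cv2.COLOR_RGB2BGR),None,fx=2.5,fy=2.5))
for n in ["shaker_thin_centre","shaker_thick_centre"]:
    print(n,[(w(c,q["point"]).round(0).tolist(),round(q["confidence"],2)) for q in nets.mark_of(c,n)[:2]])
print(readout.state()["t"])
E
```

```text
5 [-0.1 -8.  21. ]
6 [-0.1 -9.8 25.2]
7 [ -0.2 -11.7  29.3]
shaker_thin_centre [([542.0, -49.0, 98.0], 0.89)]
shaker_thick_centre [([535.0, 72.0, 113.0], 0.53), ([622.0, 36.0, 62.0], 0.23)]
5.6
```

View pics/t1.png

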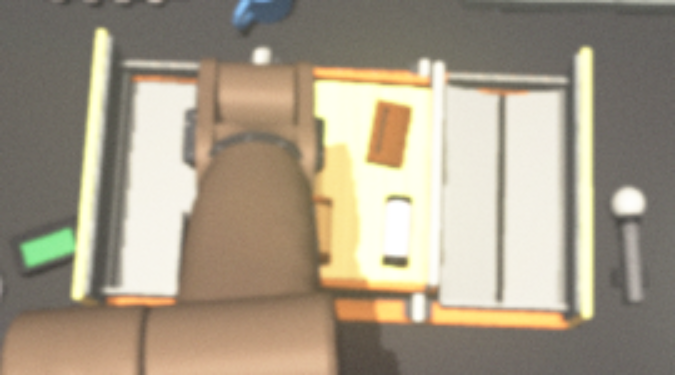

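Both shakers have rolled about 25 mm toward the V bin, and the flat pieces haven't moved (block at (388,133)). I raise about 1.5° more and wait.

Request:
apply_moves:
  increments:
    - [[0,-0.3,0.1],[-0.8,0,0],1]
    - [[0,-0.3,0.1],[-0.7,0,0],1]
    - [[0,0,0],[0,0,0],1]
    - [[0,0,0],[0,0,0],1]
    - [[0,0,0],[0,0,0],1]

```text
t: 6.22
eef_pos: [622.9, 149.6, 168.0]
tcp_rot: [-1.702, 0.011, 3.13]
ft_force: [1.1, 1.1, -3.6]
opening: 0.159
```

Request:
apply_moves:
  increments:
    - [[0,0,0],[0,0,0],1]
    - [[0,0,0],[0,0,0],1]
    - [[0,0,0],[0,0,0],1]
    - [[0,0,0],[0,0,0],1]
    - [[0,0,0],[0,0,0],1]

```text
t: 6.85
eef_pos: [622.9, 149.6, 167.8]
tcp_rot: [-1.702, 0.01, 3.13]
ft_force: [1.4, 1.1, -4.5]
opening: 0.159
```

```bash
python3 - <<'E'
from h import *
c=read_camera("top"); 
cv2.imwrite("pics/t2.png",cv2.resize(cv2.cvtColor(c["img"][110:260,130:400],cv2.COLOR_RGB2BGR),None,fx=2.5,fy=2.5))
for n in ["shaker_thin_centre","shaker_thick_centre","wood_block_centre","chime_bar_centre"]:
    print(n,[(w(c,q["point"]).round(0).tolist(),round(q["confidence"],2)) for q in nets.mark_of(c,n)[:2]])
s=readout.state();print(s["t"],s["eef_pos"].round(1),s["tcp_rot"].round(3),s["opening"])
E
```

```text
shaker_thin_centre [([549.0, -221.0, 31.0], 0.62)]
shaker_thick_centre [([528.0, -173.0, 41.0], 0.65)]
wood_block_centre [([689.0, -34.0, 92.0], 0.62), ([551.0, -223.0, 35.0], 0.43)]
chime_bar_centre []
7.1 [622.9 149.6 167.8] [-1.702  0.01   3.13 ] 0.16128189591779374
```

View pics/t2.png

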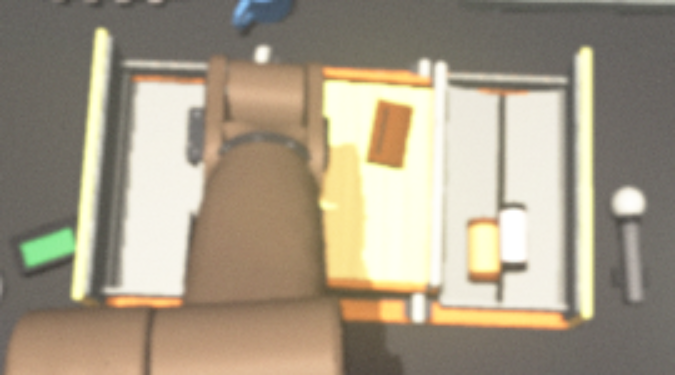

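Both shakers are in the V bin, at (485,250) and (513,237), and the wood block hasn't moved. Now I lower the board again.

```bash
python3 - <<'E'
from h import *
plan(line([623.4,162.4,138.2],R.from_euler('xyz',[-1.568,.011,3.13]),6),1)
E
```

```text
t 7.1
[[[-0.0, 0.52, -0.15], [1.3, -0.0, 0.0], 1], [[-0.0, 0.51, -0.16], [1.3, -0.0, 0.0], 1], [[-0.0, 0.51, -0.17], [1.3, -0.0, 0.0], 1], [[-0.0, 0.51, -0.18], [1.3, -0.0, 0.0], 1], [[-0.0, 0.5, -0.19], [1.3, -0.0, 0.0], 1], [[-0.0, 0.5, -0.2], [1.3, -0.0, 0.0], 1]]
```

Request:
apply_moves:
  increments:
    - [[0,0.5,-0.15],[1.3,0,0],1]
    - [[0,0.5,-0.16],[1.3,0,0],1]
    - [[0,0.5,-0.17],[1.3,0,0],1]
    - [[0,0.5,-0.18],[1.3,0,0],1]
    - [[0,0.4,-0.16],[1.1,0,0],1]

```text
t: 7.72
eef_pos: [622.7, 160.3, 142.4]
tcp_rot: [-1.584, 0.009, 3.13]
ft_force: [0.8, -1.5, -6.0]
opening: 0.163
```

```bash
python3 - <<'E'
from h import *
plan(line([623.4,162.4,138.2],R.from_euler('xyz',[-1.568,.011,3.13]),2),1)
print(readout.state()["ft_force"].round(1))
E
```

```text
t 7.72
[[[-0.03, 0.21, -0.1], [0.4, 0.0, 0.1], 1], [[-0.03, 0.21, -0.1], [0.4, 0.0, 0.1], 1]]
[ 0.8 -1.5 -6. ]
```

Request:
apply_moves:
  increments:
    - [[0,0.25,-0.1],[0.5,0,0],1]
    - [[0,0.2,-0.1],[0.4,0,0],1]
    - [[0,0.05,0],[0,0,0],1]
    - [[0,0,0],[0,0,0],1]
    - [[0,0,0],[0,0,0],1]

```text
t: 8.35
eef_pos: [622.8, 161.6, 138.3]
tcp_rot: [-1.565, 0.009, 3.13]
ft_force: [-0.7, -1.5, -4.7]
opening: 0.161
```

Request:
apply_moves:
  increments:
    - [[0,0.06,-0.06],[0,0,0],1]
    - [[0,0.05,0],[0,0,0],1]
    - [[0,0,0],[0,0,0],2]
    - [[0,0,0],[0,0,0],4]
    - [[0,0,0],[0,0,0],6]

```text
t: 8.98
eef_pos: [623.6, 162.3, 138.9]
tcp_rot: [-1.565, 0.012, 3.13]
ft_force: [-0.1, -0.3, -0.3]
opening: 0.367
```

Request:
apply_moves:
  increments:
    - [[0,-2,0],[0,0,0],6]
    - [[0,-4,0],[0,0,0],6]
    - [[0,-4,0],[0,0,0],6]
    - [[0,-2,3],[0,0,0],6]
    - [[0,0,5],[0,0,0],6]

```text
t: 9.6
eef_pos: [621.5, 84.7, 262.7]
tcp_rot: [-1.565, 0.012, 3.135]
ft_force: [0.7, -0.3, 0.6]
opening: 0.632
```

```bash
python3 - <<'E'
from h import *
s=readout.state();print(s["t"],s["eef_pos"].round(1),s["tcp_rot"].round(3),s["ft_force"].round(1))
p,r=tip(-1,0); print(p); plan(line(p+[0,0,110],r,4),6)
c=read_camera("top"); 
for n in ["hoop_a","board_middle","chime_bar_centre","wood_block_centre"]:
    print(n,[(w(c,q["point"]).round(0).tolist(),round(q["confidence"],2)) for q in nets.mark_of(c,n)[:2]])
E
```

```text
9.6 [621.5  84.7 262.7] [-1.565  0.012  3.135] [ 0.7 -0.3  0.6]
[618.67504577 -86.98943765 136.2       ]
t 9.6
[[[0.05, 0.43, 4.29], [-0.1, 0.1, -0.2], 6], [[0.04, 0.43, 4.29], [-0.1, 0.1, -0.2], 6], [[0.03, 0.42, 4.29], [-0.1, 0.1, -0.2], 6], [[0.02, 0.42, 4.29], [-0.1, 0.1, -0.2], 6]]
hoop_a [([618.0, -91.0, 156.0], 0.8)]
board_middle [([618.0, 36.0, 74.0], 0.7)]
chime_bar_centre []
wood_block_centre [([686.0, -28.0, 86.0], 0.92)]
```

Request:
apply_moves:
  increments:
    - [[0,0,4.3],[0,0,-0.4],6]
    - [[0,0,4.3],[0,0,-0.4],6]
    - [[0,0.4,4.3],[0,0,0],6]
    - [[0,0.4,3.2],[0,0,0],6]
    - [[0,0,0.6],[0,0,0],6]

```text
t: 10.48
eef_pos: [620.8, -79.9, 251.8]
tcp_rot: [-1.567, -0.007, 3.141]
ft_force: [-0.9, -0.1, -0.7]
opening: 0.632
```

```bash
cat >> h.py <<'E'
def barfit(c,s,x,y0,z=155):
    """bar axis y at world x, from its grey edges in the wrist picture (bar is unsaturated, near y0)"""
    M=np.linalg.inv(np.array(c["mount"])); f=210/np.tan(np.radians(c["vfov"]/2))
    def pr(y):
        q=M@np.append(rot(s).inv().apply(np.array([x,y,z])-s["eef_pos"]),1); return f*q[0]/q[2]+c["cx"],f*q[1]/q[2]+c["cy"]
    (u0,v),(u1,_)=pr(y0),pr(y0+1); r=int(round(v)); sat=cv2.cvtColor(c["img"],cv2.COLOR_RGB2HSV)[r,:,1]
    m=sat<50; k=int(round(u0))
    a=k
    while m[a-1]: a-=1
    b=k
    while m[b+1]: b+=1
    print("x",x,"row",r,"cols",a,b,"width mm",abs((b-a+1)/(u1-u0)).round(1),"y",(y0+((a+b)/2-u0)/(u1-u0)).round(2))
E
python3 - <<'E'
from h import *
s=readout.state();print(s["t"],s["eef_pos"].round(1),s["tcp_rot"].round(3),s["ft_force"].round(1))
c=read_camera("wrist"); save(c,"w3")
for x in (605,620,640,660,680,700): barfit(c,s,x,-88)
E
```

```text
10.475 [620.8 -79.9 251.8] [-1.567 -0.007  3.141] [-0.9 -0.1 -0.7]
x 605 row 222 cols 282 295 width mm 13.3 y -87.5
x 620 row 207 cols 281 295 width mm 14.1 y -86.92
x 640 row 186 cols 282 296 width mm 13.8 y -87.71
x 660 row 165 cols 282 297 width mm 14.4 y -88.01
x 680 row 142 cols 282 298 width mm 15.0 y -88.28
x 700 row 118 cols 283 299 width mm 14.7 y -88.97
```

View pics/w3.png

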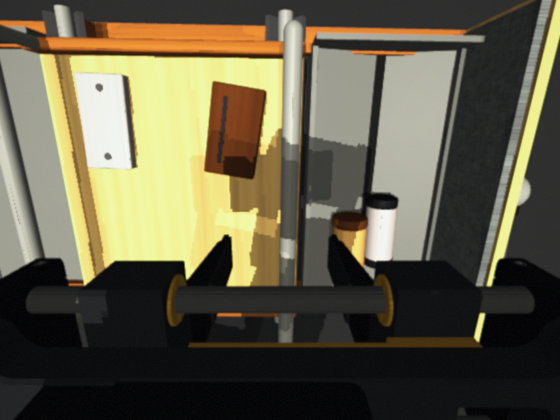

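The wrist view shows both flats on the board at (105,120) and (237,130), and both shakers in the V bin at about (350,240) and (382,230). The near bar is at y≈-87.4, so I descend.

Request:
apply_moves:
  increments:
    - [[0.1,3.4,0.3],[0,0.3,0.2],6]
    - [[0,3.4,0.3],[0,0.3,0.2],6]
    - [[0,2.5,0.1],[0,0.1,0],6]
    - [[0,1.2,0],[0,0,0],6]
    - [[0,0.4,0],[0,0,0],6]

```text
t: 11.15
eef_pos: [621.6, -79.6, 141.5]
tcp_rot: [-1.567, 0.004, 3.136]
ft_force: [0.4, 0.4, -0.2]
opening: 0.631
```

```bash
python3 - <<'E'
from h import *
s=readout.state();print(s["t"],s["eef_pos"].round(1),s["tcp_rot"].round(3),s["ft_force"].round(1))
c=read_camera("wrist")
for x in (620,640,660,680,700): barfit(c,s,x,-87.5)
E
```

```text
11.15 [621.6 -79.6 141.5] [-1.567  0.004  3.136] [ 0.4  0.4 -0.2]
x 620 row 262 cols 282 328 width mm 27.3 y -92.99
x 640 row 230 cols 283 399 width mm 65.8 y -112.89Traceback (most recent call last):
  File "<stdin>", line 4, in <module>
  File "h.py", line 45, in barfit
    while m[b+1]: b+=1
          ~^^^^^
IndexError: index 560 is out of bounds for axis 0 with size 560
```

Request:
apply_moves:
  increments:
    - [[0,0.3,0.8],[0,0,0],6]
    - [[0,0,0],[0,0,0],6]
    - [[0,0,0],[0,0,0],6]
    - [[0,0,0],[0,0,0],5]
    - [[0,0,0],[0,0,0],4]

```text
t: 11.82
eef_pos: [622.5, -88.4, 140.8]
tcp_rot: [-1.567, 0.007, 3.136]
ft_force: [0.1, -0.0, -0.6]
opening: 0.478
```

Request:
apply_moves:
  increments:
    - [[0,0.25,-0.08],[0,0,0],4]
    - [[0,0,0],[0,0,0],3]
    - [[0,0,0],[0,0,0],2]
    - [[0,0,0],[0,0,0],1]
    - [[0,0,0],[0,0,0],1]

```text
t: 12.45
eef_pos: [622.6, -88.5, 138.0]
tcp_rot: [-1.565, 0.008, 3.136]
ft_force: [-0.0, -0.9, -1.0]
opening: 0.158
```

```bash
python3 - <<'E'
from h import *
s=readout.state();print(s["t"],s["joints"].round(2))
arc(-1,[0,3,6,9,12,15,20,25,30,33])
for d in (0,10,20,30,35): print(d,(tip(-1,d)[0]-tip(-1,0)[0]).round(1))
E
```

```text
12.45 [-0.24  0.57  1.63 -0.    0.92  1.34]
t 0.0
[[[0.0, -1.27, -0.46], [3.0, -0.0, 0.0], 0], [[-0.0, -1.27, -0.46], [3.0, -0.0, 0.0], 0], [[0.0, -1.27, -0.46], [3.0, 0.0, -0.0], 0], [[0.0, -1.27, -0.46], [3.0, 0.0, 0.0], 0], [[0.0, -1.27, -0.46], [3.0, -0.0, 0.0], 0], [[-0.0, -2.1, -0.8], [5.0, 0.0, 0.0], 0], [[-0.0, -2.1, -0.8], [5.0, -0.0, 0.0], 0], [[-0.0, -2.1, -0.8], [5.0, 0.0, -0.0], 0], [[0.0, -1.27, -0.46], [3.0, 0.0, 0.0], 0]]
0 [0. 0. 0.]
10 [ 0.2 17.8 41.3]
20 [ 0.6 42.5 78.9]
30 [  1.   73.4 111.6]
35 [  1.2  90.9 125.8]
```

Request:
apply_moves:
  increments:
    - [[0,-1.27,-0.46],[3,0,0],1]
    - [[0,-1.27,-0.46],[3,0,0],1]
    - [[0,-1.27,-0.46],[3,0,0],1]
    - [[0,-1.27,-0.46],[3,0,0],1]
    - [[0,-1.27,-0.46],[3,0,0],1]

```text
t: 13.08
eef_pos: [622.1, -59.2, 198.0]
tcp_rot: [-1.297, 0.006, 3.132]
ft_force: [1.9, -0.9, -2.8]
opening: 0.16
```

```bash
cat >> h.py <<'E'
H2=np.array([622.6,-88.0,138.0]); 
def H2tip(d):
    p0,r0=tip(-1,0); p,r=tip(-1,d); return p-p0+H2, r*r0.inv()*R.from_euler('xyz',[-1.565,.008,3.136])
E
python3 - <<'E'
from h import *
s=readout.state();print(s["t"],s["joints"].round(2)); print(H2tip(15)[0])
plan([H2tip(d) for d in (17.5,20,22.5,25,27,30)],1)
E
```

```text
13.075 [-0.08  0.51  1.6  -0.32  1.03  1.66]
[622.98172488 -58.63820223 198.64384314]
t 13.07
[[[-0.09, -1.14, -0.4], [2.1, -0.3, 0.1], 1], [[-0.01, -1.06, -0.37], [2.5, -0.0, -0.0], 1], [[-0.01, -1.06, -0.37], [2.5, -0.0, -0.0], 1], [[-0.01, -1.06, -0.37], [2.5, -0.0, -0.0], 1], [[-0.01, -0.85, -0.29], [2.0, -0.0, -0.0], 1], [[-0.01, -1.27, -0.45], [3.0, -0.0, -0.0], 1]]
```

Tracking is excellent. I continue to about 27°.

Request:
apply_moves:
  increments:
    - [[-0.05,-1.1,-0.4],[2.2,-0.2,0],1]
    - [[0,-1.06,-0.37],[2.5,0,0],1]
    - [[0,-1.06,-0.37],[2.5,0,0],1]
    - [[0,-1.06,-0.37],[2.5,0,0],1]
    - [[0,-0.85,-0.29],[2,0,0],1]

```text
t: 13.7
eef_pos: [622.5, -23.5, 241.0]
tcp_rot: [-1.085, 0.005, 3.135]
ft_force: [0.6, -2.0, -1.7]
opening: 0.159
```

```bash
python3 - <<'E'
from h import *
s=readout.state();print(s["t"],s["joints"].round(2),s["eef_pos"].round(1), H2tip(27)[0].round(1))
c=read_camera("top")
for n in ["wood_block_centre","chime_bar_centre"]:
    print(n,[(w(c,q["point"]).round(0).tolist(),round(q["confidence"],2)) for q in nets.mark_of(c,n)[:2]])
plan([H2tip(d) for d in (29,31,33,34)],1)
E
```

```text
13.7 [ 0.06  0.5   1.55 -0.53  1.17  1.87] [622.5 -23.5 241. ] [623.4 -24.4 240.4]
wood_block_centre [([617.0, -205.0, 1.0], 0.75)]
chime_bar_centre []
t 13.85
[[[-0.1, -0.76, -0.23], [1.6, -0.2, 0.0], 1], [[-0.01, -0.85, -0.29], [2.0, -0.0, -0.0], 1], [[-0.01, -0.85, -0.29], [2.0, -0.0, -0.0], 1], [[-0.0, -0.43, -0.14], [1.0, -0.0, -0.0], 1]]
```

Request:
apply_moves:
  increments:
    - [[-0.05,-0.76,-0.24],[1.7,-0.2,0],1]
    - [[0,-0.85,-0.29],[2,0,0],1]
    - [[0,-0.85,-0.29],[2,0,0],1]
    - [[0,-0.43,-0.14],[1,0,0],1]
    - [[0,0,0],[0,0,0],1]

```text
t: 14.48
eef_pos: [622.7, 0.7, 261.7]
tcp_rot: [-0.963, 0.002, 3.138]
ft_force: [-0.5, -1.7, 0.4]
opening: 0.162
```

```bash
python3 - <<'E'
from h import *
s=readout.state();print(s["t"],s["eef_pos"].round(1), H2tip(34)[0].round(1))
c=read_camera("top"); d=read_camera("scene")
for k in (c,d):
  for n in ["wood_block_centre","chime_bar_centre"]:
    print(n,[(w(k,q["point"]).round(0).tolist(),round(q["confidence"],2)) for q in nets.mark_of(k,n)[:2]])
A=cv2.resize(c["img"][110:260,130:400],None,fx=2.2,fy=2.2);B=cv2.resize(d["img"][120:320,190:410],None,fx=1.65,fy=1.65)
cv2.imwrite("pics/t3.png",cv2.cvtColor(A,cv2.COLOR_RGB2BGR));
h=max(A.shape[0],B.shape[0]); o=np.zeros((600,600,3),np.uint8); o[:330,:594]=A[:330]; B=B[:270]; o[330:330+B.shape[0],:B.shape[1]]=B
cv2.imwrite("pics/m3.png",cv2.cvtColor(o,cv2.COLOR_RGB2BGR))
E
```

```text
14.475 [622.7   0.7 261.7] [623.7  -0.7 261.1]
wood_block_centre [([691.0, 320.0, 16.0], 0.58)]
chime_bar_centre []
wood_block_centre [([691.0, 314.0, 10.0], 0.67)]
chime_bar_centre [([701.0, 223.0, 15.0], 0.42)]
```

View pics/m3.png

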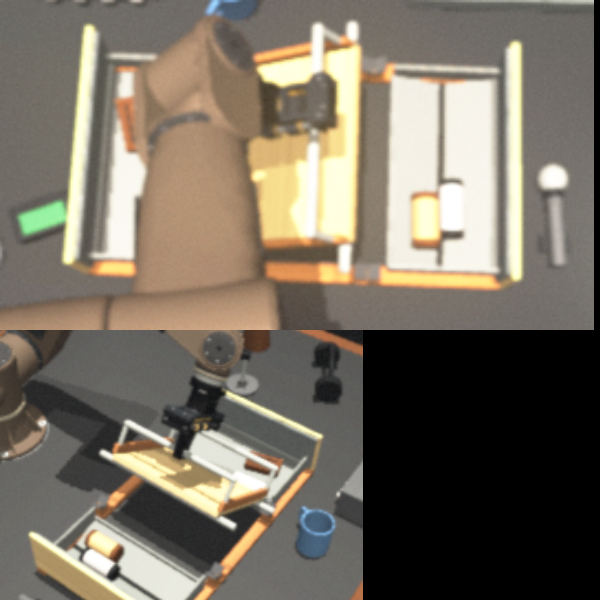

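The wood block is in the level bin (scene crop at (262,463)) and the board looks empty. I'll check the chime bar more closely.

```bash
python3 - <<'E'
from h import *
d=read_camera("scene")
print([(w(d,q["point"]).round(0).tolist(),round(q["confidence"],2)) for q in nets.look_for(d,"chime_bar_centre")[:3]])
cv2.imwrite("pics/z4.png",cv2.resize(cv2.cvtColor(d["img"][155:245,250:390],cv2.COLOR_RGB2BGR),None,fx=5,fy=5,interpolation=cv2.INTER_CUBIC))
plan([H2tip(x) for x in (31,28,25,22,19,16,13,10,7,4)],1)
E
```

```text
[]
t 14.88
[[[-0.09, 1.36, 0.43], [-3.5, -0.1, 0.1], 1], [[0.01, 1.3, 0.38], [-3.0, 0.0, 0.0], 1], [[0.01, 1.3, 0.38], [-3.0, 0.0, 0.0], 1], [[0.01, 1.3, 0.38], [-3.0, 0.0, 0.0], 1], [[0.01, 1.3, 0.38], [-3.0, 0.0, 0.0], 1], [[0.01, 1.3, 0.38], [-3.0, 0.0, 0.0], 1], [[0.01, 1.3, 0.38], [-3.0, 0.0, 0.0], 1], [[0.01, 1.3, 0.38], [-3.0, 0.0, 0.0], 1], [[0.01, 1.3, 0.38], [-3.0, 0.0, 0.0], 1], [[0.01, 1.3, 0.38], [-3.0, 0.0, 0.0], 1]]
```

View pics/z4.png

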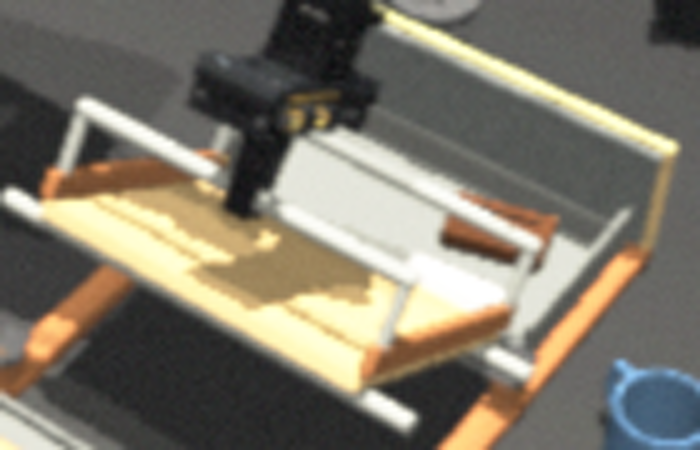

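```bash
python3 - <<'E'
from h import *
d=read_camera("scene"); f=210/np.tan(np.radians(d["vfov"]/2)); K=np.array([[f,0,d["cx"]],[0,f,d["cy"]],[0,0,1.]])
def pr(p): return ((cv2.projectPoints(np.array(p,float).reshape(-1,1,3),np.array(d["rvec"],float),np.array(d["tvec"],float),K,None)[0].reshape(-1,2)-[250,155])*5).round(0).tolist()
q=lambda y,z:[[x,yy,z] for x in(650,750) for yy in(y-25,y+25)]
print("bin top corners",pr(q(223,20)))
# board at 34deg about far bar: end edge (board y=140, z=+20 from origin)
t=np.radians(34); piv=C+120*U
def bd(x,y,z): dy,dz=y-120,z; return piv+x*XS+U*(dy*np.cos(t)+dz*np.sin(t))+Z*(-dy*np.sin(t)+dz*np.cos(t))
print("end edge",pr([bd(-152,140,20),bd(152,140,20)]),"on-board chime at end",pr([bd(x,y,34) for x in(30,130) for y in(90,140)]))
print([(w(d,k["point"]).round(0).tolist(),round(k["confidence"],2)) for k in nets.mark_of(d,"chime_bar_centre")[:3]])
E
```

```text
bin top corners [[387.0, 283.0], [417.0, 250.0], [484.0, 333.0], [513.0, 298.0]]
end edge [[217.0, 174.0], [505.0, 325.0]] on-board chime at end [[366.0, 253.0], [390.0, 247.0], [466.0, 306.0], [489.0, 299.0]]
[([700.0, 227.0, 14.0], 0.51), ([620.0, 217.0, 133.0], 0.44)]
```

The patch's far edge, (415,250)–(510,300), matches a bar lying flat in the bin at z≈14. It does not match one still on the board. Now I lower.

Request:
apply_moves:
  increments:
    - [[-0.05,1.36,0.43],[-3.4,0,0],1]
    - [[0,1.3,0.38],[-3,0,0],1]
    - [[0,1.3,0.38],[-3,0,0],1]
    - [[0,1.3,0.38],[-3,0,0],1]
    - [[0,1.3,0.38],[-3,0,0],1]

```text
t: 15.6
eef_pos: [622.4, -49.0, 212.2]
tcp_rot: [-1.239, 0.001, 3.137]
ft_force: [0.9, 0.5, -4.0]
opening: 0.16
```

```bash
python3 - <<'E'
from h import *
s=readout.state();print(s["t"],s["eef_pos"].round(1), H2tip(19)[0].round(1))
plan([H2tip(x) for x in (16,13,10,7,4)],1)
E
```

```text
15.6 [622.4 -49.  212.2] [623.1 -48.2 213.3]
t 15.6
[[[-0.06, 1.16, 0.35], [-2.7, 0.0, 0.3], 1], [[0.01, 1.3, 0.38], [-3.0, 0.0, 0.0], 1], [[0.01, 1.3, 0.38], [-3.0, 0.0, 0.0], 1], [[0.01, 1.3, 0.38], [-3.0, 0.0, 0.0], 1], [[0.01, 1.3, 0.38], [-3.0, 0.0, 0.0], 1]]
```

Request:
apply_moves:
  increments:
    - [[-0.05,1.15,0.35],[-2.7,0,0.3],1]
    - [[0,1.3,0.38],[-3,0,0],1]
    - [[0,1.3,0.38],[-3,0,0],1]
    - [[0,1.3,0.38],[-3,0,0],1]
    - [[0,1.1,0.33],[-2.6,0,0],1]

```text
t: 16.23
eef_pos: [622.1, -82.4, 154.4]
tcp_rot: [-1.497, 0.005, 3.137]
ft_force: [-0.1, 0.2, -3.2]
opening: 0.162
```

```bash
python3 - <<'E'
from h import *
s=readout.state();print(s["t"],s["eef_pos"].round(1), H2tip(4)[0].round(1))
plan([H2tip(x) for x in (3,2,1,0)],1)
E
```

```text
16.225 [622.1 -82.4 154.4] [622.7 -81.7 154.9]
t 16.23
[[[-0.05, 0.38, 0.07], [-0.9, 0.1, 0.2], 1], [[0.0, 0.43, 0.14], [-1.0, 0.0, 0.0], 1], [[0.0, 0.43, 0.14], [-1.0, 0.0, 0.0], 1], [[0.0, 0.43, 0.14], [-1.0, 0.0, 0.0], 1]]
```

Request:
apply_moves:
  increments:
    - [[-0.05,0.4,0.08],[-0.9,0.1,0.2],1]
    - [[0,0.43,0.14],[-1,0,0],1]
    - [[0,0.43,0.14],[-1,0,0],1]
    - [[0,0.35,0.1],[-1,0,0],1]
    - [[0,0,0],[0,0,0],1]

```text
t: 16.85
eef_pos: [622.2, -88.4, 138.0]
tcp_rot: [-1.568, 0.007, 3.136]
ft_force: [-2.0, 0.6, -0.4]
opening: 0.161
```

Back at the home pose with no load on the wrist. Check that the board is seated before letting go, then release and rise.

Request:
apply_moves:
  increments:
    - [[0,0,0],[0,0,0],1]
    - [[0,0,0],[0,0,0],2]
    - [[0,0,0],[0,0,0],4]
    - [[0,0,0],[0,0,0],6]
    - [[0,0,0],[0,0,0],6]

```text
t: 17.48
eef_pos: [623.0, -87.8, 138.6]
tcp_rot: [-1.568, 0.009, 3.137]
ft_force: [0.7, 1.4, 0.9]
opening: 0.467
```

Request:
apply_moves:
  increments:
    - [[0,-2,0],[0,0,0],6]
    - [[0,-4,0],[0,0,0],6]
    - [[0,-5,0],[0,0,0],6]
    - [[3,-5,0],[0,0,0],6]
    - [[5,-3,2],[0,0,0],6]

```text
t: 18.1
eef_pos: [540.8, -106.1, 330.3]
tcp_rot: [-1.569, 0.004, 3.139]
ft_force: [-0.4, -0.6, 0.3]
opening: 0.634
```

Request:
apply_moves:
  increments:
    - [[3,0,6],[0,0,0],6]
    - [[3,0,6],[0,0,0],6]
    - [[3,0,6],[0,0,0],6]
    - [[2,0,6],[0,0,0],6]
    - [[0,0,3],[0,0,0],6]

```text
t: 18.73
eef_pos: [432.7, -366.5, 335.3]
tcp_rot: [-1.564, 0.012, -3.141]
ft_force: [0.7, -0.0, 0.6]
opening: 0.631
```

```bash
python3 - <<'E'
from h import *
s=readout.state();print(s["t"],s["eef_pos"].round(1),s["ft_force"].round(1))
c=read_camera("top"); d=read_camera("scene")
for k in (c,d):
  for n in ["board_middle","hoop_a","wood_block_centre","chime_bar_centre","shaker_thin_centre","shaker_thick_centre","notebook","microphone","tuner"]:
    print(n,[(w(k,q["point"]).round(0).tolist(),round(q["confidence"],2)) for q in nets.mark_of(k,n)[:2]])
A=cv2.resize(c["img"][110:260,130:400],None,fx=2.2,fy=2.2);B=cv2.resize(d["img"][140:310,200:400],None,fx=1.59,fy=1.59)
o=np.zeros((600,600,3),np.uint8); o[:330,:594]=A[:330]; B=B[:270]; o[330:330+B.shape[0],:B.shape[1]]=B
cv2.imwrite("pics/m5.png",cv2.cvtColor(o,cv2.COLOR_RGB2BGR))
E
```

```text
18.725 [ 432.7 -366.5  335.3] [ 0.7 -0.   0.6]
board_middle [([619.0, 35.0, 74.0], 0.92)]
hoop_a [([618.0, -91.0, 154.0], 0.85), ([621.0, 161.0, 159.0], 0.77)]
wood_block_centre [([692.0, 320.0, 17.0], 0.85)]
chime_bar_centre [([698.0, 226.0, 15.0], 0.88)]
shaker_thin_centre [([620.0, -92.0, 155.0], 0.59), ([549.0, -221.0, 35.0], 0.53)]
shaker_thick_centre [([526.0, -175.0, 42.0], 0.6)]
notebook [([486.0, -621.0, 3.0], 0.7)]
microphone [([561.0, -402.0, -3.0], 0.75)]
tuner [([526.0, 467.0, 0.0], 0.79), ([560.0, -399.0, -0.0], 0.6)]
board_middle [([616.0, 35.0, 76.0], 0.85)]
hoop_a [([614.0, -91.0, 152.0], 0.86), ([618.0, 164.0, 152.0], 0.73)]
wood_block_centre [([697.0, 318.0, 9.0], 0.78)]
chime_bar_centre [([697.0, 225.0, 13.0], 0.6)]
shaker_thin_centre [([550.0, -221.0, 35.0], 0.51)]
shaker_thick_centre [([525.0, -175.0, 40.0], 0.56)]
notebook [([484.0, -622.0, -1.0], 0.73)]
microphone [([556.0, -396.0, 2.0], 0.76)]
tuner []
```

View pics/m5.png

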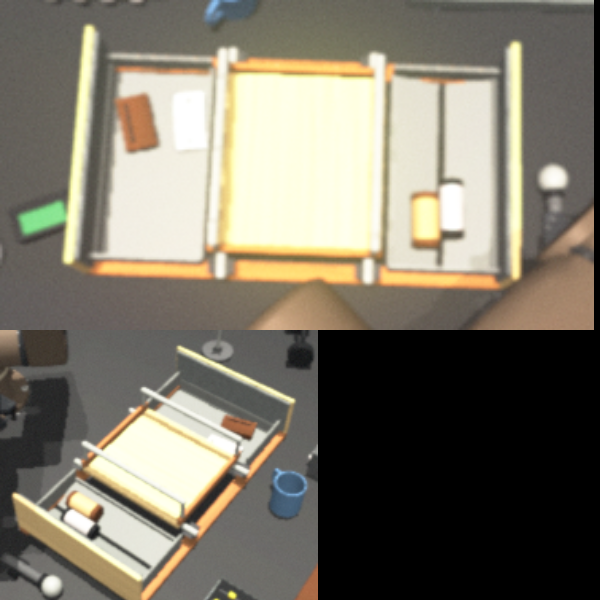

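All four pieces are in their correct bins, the board is level and bystanders haven't moved. Let the arm settle, then hand in.

Request:
apply_moves:
  increments:
    - [[0,0,0],[0,0,0],6]
    - [[0,0,0],[0,0,0],6]
    - [[0,0,0],[0,0,0],6]
    - [[0,0,0],[0,0,0],6]
    - [[0,0,0],[0,0,0],6]

```text
t: 20.35
eef_pos: [434.1, -364.1, 335.0]
tcp_rot: [-1.565, 0.012, -3.139]
ft_force: [-0.4, 0.3, 0.5]
opening: 0.633
```

```bash
python3 -c "
from h import *
print(env.job_done())"
```

```text
the job is handed in; nothing more can be done
None
```

The job is done and handed in at about 20 s of the 58 s allowed; no verdict was reported.

1. **Shakers:** I lifted the board about 7.5° by the hoop farther from the V-floored bin. Both round shakers rolled into that bin and the flat pieces stayed on the board. I then set the board level and let go.
2. **Flat pieces:** I took the opposite hoop and tipped the board about 34°. The wood block and the chime bar slid into the level-floored bin. I set the board back in its cradles and let go.

**Last checks:**
- **Board:** it reads level, with its middle at about 75 mm and both hoops at about 155 mm. Its position is within 3 mm of where it started, which is inside the measuring error.
- **Pieces:** in the last pictures both shakers lie in the V-floored bin. The thick one rests against the thin one, slightly up the slope. Both flat pieces lie on the level floor.
- **Bystanders:** notebook, microphone and tuner are where they were, within about 5 mm. I did not re-measure the desk stand, but the arm never went near it.
- **Forces:** wrist force read 7 N or less at the end of every move.

**Readings that disagreed:** while the board was up, the networks missed the chime bar or gave it low confidence. I settled that by projecting its expected position into the picture, and the later clear views confirmed it. One report placed the thin shaker on the hoop, which the picture showed to be wrong.

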